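# Cover the steamer pot and set the hob to level 5

## Task

Get the plantain steaming: cover the small steel pot on the induction hob with whichever of the two look-alike glass lids fits it (try them: the right one drops fully home, its plate lying on the rim all round), and leave the other lid lying flat on the counter, knob up. Set the hob's dial to level 5, the fifth click clockwise from the red off mark, and leave it resting in that click. Put the lids down rather than dropping them, leave the pot standing on its cooking zone, and do not knock the other kitchen things about.

Things in the scene. Friction and masses are not known exactly. Their poses are not given: they have to be found in the camera images.
- zone (a point): Centre of the cooking zone on the black glass top of a portable induction hob (360 mm deep along its x, 300 mm wide, top 60 mm above the counter, does not slide). Axes are the hob's: x points away from the robot's side, z up. The dial's axis lies 190 mm from here along -x, on the aluminium strip at the robot's side.
- dial_grip (a point): The hob's dial: black knurled round knob, 40 mm across, standing 26 mm above the hob's top, axis vertical. This point is on the axis, 14 mm above the hob's top, nothing else within 90 mm. Its x axis turns with the dial, along the red pointer line. Round it are ten marks 24 degrees apart: red is off (level 0), then clockwise dark dots, growing, for levels 1 to 9.
- dial (a joint): Dial angle in rad: 0 at off, growing clockwise seen from above; a click every 0.4189 rad (24 degrees), so level 5 is 2.094; stop at level 9 (3.770). Starts in level 0, 1 or 2. Let go between clicks, it snaps into the nearer one. Getting over a click takes about 0.15 N m.
- pot_rim (a point): Centre of the mouth, at rim level, of the steel pot standing loose on the hob's zone (0.85 kg, 144 mm across outside, 138 mm inside, 95 mm tall; z up). Two loop handles stick out along its +y and -y to 102 mm from its axis, 17 to 26 mm below the rim. The steamer insert and plantain pieces inside lie 19 mm or more below the rim.
- lid_a_knob (a point): Knob centre of one of two glass lids, alike from above, that start flat on the counter, knob up, left and right of the hob. Lid 0.3 kg, 154 mm across, 58 mm tall. Knob: black upright cylinder 34 mm across, 24 mm tall, on a thin stem; this point is on its axis, 46 mm above the lid's lowest face and 24 mm above the glass below it. z up. Which lid fits the pot is not said: try.
- lid_b_knob (a point): Knob centre of the other lid, same sizes. Both have a round flange 8 mm deep under the plate. The fitting lid's is 133 mm across (128 at its lower edge) and drops into the pot until the plate lies on the rim: its knob centre is then 38 mm above the rim. The other's is 147 mm across and stays on top of the rim: its knob centre is then 46 mm above the rim.
- measuring_cup: Bystander: glass measuring cup with a handle, 92 mm across, 110 mm tall; origin at the centre of its foot.
- mortar: Bystander: grey stoneware mortar with its pestle in it, 120 mm across, 115 mm tall with the pestle; origin at the centre of its foot.
- tub: Bystander: closed plastic tub with a green lid, 108 x 148 x 72 mm; origin at the centre of its foot.
- pepper_mill: Bystander: dark wooden pepper mill, 58 mm across, 150 mm tall; origin at the centre of its foot.
- oil_bottle: Bystander: amber oil bottle, 64 mm across, 200 mm tall; origin at the centre of its foot.
Not all that is in view belongs to the job. What is shaped like the part that bears lid_b_knob but brown is not meant.

How it is judged:
At the end, for the whole second after the job is handed in: Fitting lid home on the pot (centred within 6 mm, plate within 2.5 mm of the rim, level within 2.3 degrees); other lid flat on the counter, knob up; both still; pot upright within 30 mm of the zone centre; dial at rest in the click of level 5 (within 0.12 rad) (((horizontal distance between lid_a_knob and pot_rim below 0.006 m and z of lid_a_knob in the frame of pot_rim between 0.035 and 0.0405 m and angle between lid_a_knob's own z axis and vertical below 0.04 rad and angle between lid_b_knob's own z axis and vertical below 0.06 rad and height (world z) of lid_b_knob between 0.042 and 0.05 m) or (horizontal distance between lid_b_knob and pot_rim below 0.006 m and z of lid_b_knob in the frame of pot_rim between 0.035 and 0.0405 m and angle between lid_b_knob's own z axis and vertical below 0.04 rad and angle between lid_a_knob's own z axis and vertical below 0.06 rad and height (world z) of lid_a_knob between 0.042 and 0.05 m)) and horizontal distance between pot_rim and zone below 0.03 m and angle between pot_rim's own z axis and vertical below 0.03 rad and value of joint dial between 1.974 and 2.214 rad and velocity of joint dial between -0.1 and 0.1 rad/s and linear speed of each of lid_a, lid_b below 0.02 m/s); the robot touches nothing.
It fails at once if a lid was dropped or thrown (over 0.6 m/s, which is a fall of about 18 mm, with no finger on it) ((linear speed of lid_a above 0.6 m/s and contact force between lid_a and the fingers below 0.1 N) or (linear speed of lid_b above 0.6 m/s and contact force between lid_b and the fingers below 0.1 N)).
It fails at once if one of the other kitchen things was knocked (moved over 30 mm) (distance of any of measuring_cup, mortar, tub, pepper_mill, oil_bottle from where it was at the start of the episode above 0.03 m).
It also fails if it takes over 72 s, if anything falls off the work surface, if the arm or the gripper's body presses on something with over 40 N, if the wrist force passes 120 N, or if a joint passes its speed limit or range.

## Robot

A 6-joint arm with a two-finger parallel gripper is mounted at the origin on the work surface. World frame = base frame: x ahead of the robot, y to its left, z up, the work surface at z = 0. Lengths are in m, angles in rad, forces in N, time in s.
With the tool pointing down it reaches from about 0.375 to 0.9 m from the base axis. Payload 3.1 kg.
Tool frame: the origin (TCP) lies on the centre line of the jaws, within the pads' length; the fingertips stand 14 mm ahead of it and the grasp point (between the pads) lies 5 mm behind it; z points along the fingers, y is the line along which they close (so a half turn about z gives the same grasp; the last joint's range is limited). The gripper opens to 87 mm and grips with 3 to 60 N. Pads are 19 mm wide; open, the fingers measure 117 mm over their backs; the gripper's body (75 mm by 190 mm) begins 51 mm behind the grasp point.
Start: joints at [1.109, 0.527, 1.433, -0, 1.181, -0.178], TCP at [0.174, 0.6, 0.237] pointing down, gripper open.
Joint ranges: [-3.08, 3.08], [-0.75, 2.2], [0.22, 2.44], [-1.43, 4.57], [0, 2.65], [-2.85, 2.85]. Speed limits (rad/s): [2.79, 2.79, 3.14, 3.14, 3.14, 3.14].

## Interface

Orientations are given as [roll, pitch, yaw] about the fixed x, y, z axes, in that order (R = Rz(yaw) Ry(pitch) Rx(roll)).
In Python, from cell import manip, inverse_kinematics, sense, grab_frame, camera_info, finder gives the robot as it stands. Calls block until the motion is done:
- manip.movep(position, orientation): joint-space move of the TCP to a pose.
- manip.line_to(position, frame=None, vel=0.15, contact_N=None): straight line of the TCP; frame=None keeps the orientation; vel is the mean speed in m/s. With contact_N (N) it stops when the force on the tool has changed by that much, and returns True; else False.
- manip.goto_joints(angles): joint-space move.
- manip.ungrasp() and manip.close_gripper(squeeze=None): open the fingers fully, or close them until they stop; squeeze is the grip in N (None keeps the last).
- manip.sleep(seconds).
- inverse_kinematics(position, orientation): joint angles nearest the present ones, or None.
- sense(): the state.
- grab_frame(name): name is "scene" or "side" or "wrist"; returns the picture (480x640x3 uint8, red, green, blue); there is no depth.
- camera_info(name): a dict with "camera_matrix" (3x3 intrinsics, pixels), "R" (3x3) and "t" (3): a world point X has camera coordinates R X + t; the wrist camera has in their place "tool_from_camera" (4x4, takes a point from camera to tool coordinates, whose origin is the TCP and whose axes are the flange's). Camera axes: x right, y down, z forward; pixel columns grow to the right and rows downward; lengths in m; the calibration is good to about 2 mm. A picture is of the moment at which its call begins: read the wrist's pose just before it. camera_info takes no time and is no camera call.
A pose or a line that the arm cannot do raises manip.MotionError and nothing moves.
- manip.close_job(): hands the job in; it is judged then, once.
Trained networks look in the newest picture that a camera, given by its name, has taken for a name from the list of things; names that differ only in an ending like _2 or _b are one class to them, and where a whole thing is asked for, a point or a joint stands for the part that bears it (a point fixed in the world has none). Each returns a list of dicts, best first, with "p" (0 to 1); they miss things now and then, are a little off and sometimes report something else, mostly with a low value. They report only what shows in the picture. A call takes as long as a camera call. They do not tell look-alikes from the thing itself.
- finder.search_frame(label, camera): "position" ([x, y, z] in m, in world coordinates, good to about 4 mm: the middle of the surface that is visible of it).
- finder.place_of(label, camera): "position" ([x, y, z] in m, in world coordinates, good to about 4 mm: a listed point, or the origin of a listed thing).
The state is a dict: "clock": time; "joints": joint angles; "joint_vel": joint speeds; "joint_torque": joint torques, N m; "eef_pos": TCP position; "tcp_rot": TCP orientation; "force": force on the tool from outside, world axes, zero at the start; "torque": the same for the moment, N m; "finger_gap": opening from 0.0 (shut) to 1.0 (fully open); "grip_force": force on a finger pad.
Only numpy, scipy, OpenCV 4.12 (cv2) and the standard library are available. Lean on these libraries where they do the work, as an engineer would, in place of code of your own. Each camera call takes 0.05 s, during which the arm holds its last target. There are 200 camera calls.

## Working session

There is one attempt and no reset: what is moved stays moved. The work goes in short steps, each a Python script; the robot and the scene stay as the last script left them, time stands still between calls to the robot, and variables do not carry over. Pictures are saved under pics/ and viewed, at most 10 in all, crops included, and the job is handed in when it is done.

```bash
ls; mkdir -p pics
python3 - <<'E'
from cell import *
import cv2
for c in ["scene","side"]:
    cv2.imwrite(f"pics/{c}0.png",grab_frame(c)[:,:,::-1])
    for l in ["zone","dial_grip","pot_rim","lid_a_knob","measuring_cup","mortar","tub","pepper_mill","oil_bottle"]:
        print(c,l,[(round(d["p"],2),[round(float(v),3) for v in d["position"]]) for d in finder.place_of(l,c)])
print(sense())
E
```

```text
pics
scene zone [(0.59, [0.377, -0.582, -0.003])]
scene dial_grip [(0.63, [0.447, 0.044, 0.07]), (0.49, [0.378, -0.579, -0.001]), (0.35, [0.666, -0.411, -0.001])]
scene pot_rim [(0.98, [0.642, 0.008, 0.154])]
scene lid_a_knob [(0.58, [0.448, 0.385, 0.047])]
scene measuring_cup [(0.7, [0.642, 0.4, -0.001])]
scene mortar [(0.85, [0.67, -0.413, -0.0]), (0.2, [0.38, -0.583, -0.003])]
scene tub [(0.64, [0.503, 0.593, 0.004])]
scene pepper_mill []
scene oil_bottle [(0.61, [0.378, -0.583, -0.003])]
side zone [(0.84, [0.63, 0.002, 0.06])]
side dial_grip [(0.62, [0.447, 0.048, 0.07])]
side pot_rim [(0.89, [0.638, 0.008, 0.156])]
side lid_a_knob [(0.56, [0.445, 0.384, 0.044])]
side measuring_cup [(0.59, [0.643, 0.396, 0.0])]
side mortar [(0.67, [0.666, -0.416, 0.0])]
side tub [(0.83, [0.502, 0.595, 0.003])]
side pepper_mill [(0.96, [0.574, -0.572, 0.001])]
side oil_bottle [(0.64, [0.379, -0.581, -0.001]), (0.18, [0.64, 0.395, 0.001])]
{'clock': 1.0, 'joints': array([ 1.10948616e+00,  5.27464311e-01,  1.43268511e+00, -1.07974600e-05,
        1.18136460e+00, -1.78497491e-01]), 'joint_vel': array([-9.45108627e-04,  4.67502541e-04, -4.76996613e-04, -4.47301499e-05,
        4.74123869e-04, -1.42240114e-03]), 'joint_torque': array([ 4.39153937e-04, -4.40023649e+01, -1.76989317e+01,  6.34496380e-02,
        5.04440186e-02,  1.96395050e-06]), 'eef_pos': array([0.17438245, 0.60017599, 0.2365751 ]), 'tcp_rot': array([3.14151705e+00, 2.37914208e-05, 2.85878408e+00]), 'force': array([-0.95201449,  0.98647432,  0.28371493]), 'torque': array([-0.00734185,  0.02817279, -0.01618367]), 'grip_force': 0.0, 'finger_gap': 1.0035542630251513}
```

View pics/scene0.png

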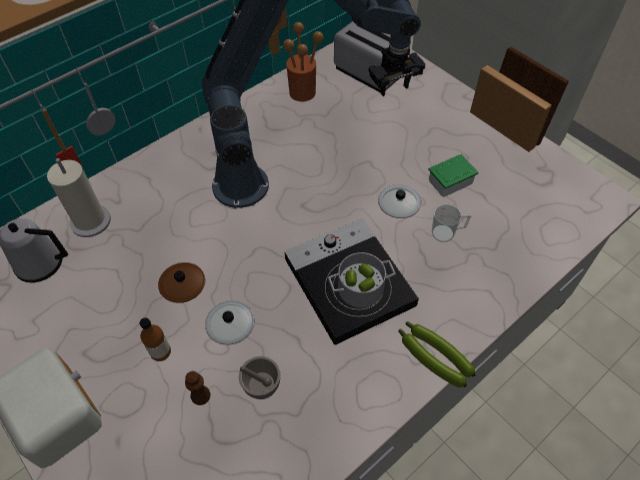

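View pics/side0.png

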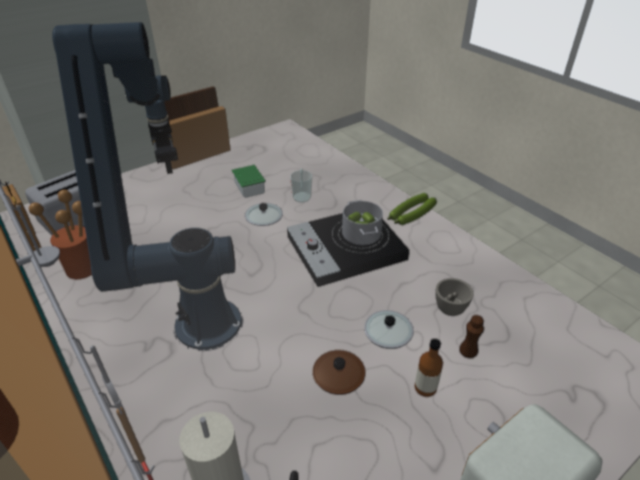

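The scene shows the pot on the hob at (365,278), the dial at (330,240), the glass lid knobs at (400,196) and (228,317), and the brown decoy at (181,277). The side view agrees. Next I'll take a close look from above the dial.

```bash
cat > h.py <<'E'
from cell import *
import numpy as np, cv2
from scipy.spatial.transform import Rotation as Rn
PI=np.pi
def cam_pose(name, s=None):
    """K, R_wc, centre"""
    i=camera_info(name); K=np.array(i["camera_matrix"])
    if name!="wrist":
        R=np.array(i["R"]); return K,R.T,-R.T@np.array(i["t"])
    T=np.array(i["tool_from_camera"]); Rt=Rn.from_euler("xyz",s["tcp_rot"]).as_matrix()
    return K,Rt@T[:3,:3],Rt@T[:3,3]+s["eef_pos"]
def pix(uv,z,P):
    K,R,c=P; d=R@np.linalg.solve(K,[*uv,1]); return c+d*(z-c[2])/d[2]
def proj(X,P):
    K,R,c=P; p=K@(R.T@(np.array(X)-c)); return p[:2]/p[2]
def snap(name,fn):
    s=sense(); im=grab_frame(name); cv2.imwrite(fn,im[:,:,::-1])
    P=cam_pose(name,s); np.savez(fn+".npz",K=P[0],R=P[1],c=P[2]); return im,P
def load(fn): d=np.load(fn+".npz"); return d["K"],d["R"],d["c"]
def fnd(l,c): return [(round(d["p"],2),np.round(d["position"],4).tolist()) for d in finder.place_of(l,c)]
E
python3 - <<'E'
from h import *
print(camera_info("wrist")["tool_from_camera"])
P=cam_pose("scene"); print("lidR",pix((228,317),.046,P),"lidL",pix((401,195),.046,P),"brown",pix((180,276),.046,P))
for y in np.arange(-3,3.2,.5): 
    q=inverse_kinematics([.447,.046,.077],[PI,0,y]); print(round(y,2),None if q is None else np.round(q,2))
E
```

```text
[[ 9.81951284e-04 -9.56715750e-01 -2.91022351e-01  7.98673524e-02]
 [ 9.99998810e-01  1.28572216e-03 -8.52582354e-04 -2.61110071e-04]
 [ 1.18985285e-03 -2.91021168e-01  9.56715874e-01 -1.48170691e-01]
 [ 0.00000000e+00  0.00000000e+00  0.00000000e+00  1.00000000e+00]]
lidR [ 0.44207497 -0.36617318  0.046     ] lidL [0.45135842 0.3823003  0.046     ] brown [ 0.2180962  -0.39578102  0.046     ]
-3.0 [-0.15  0.59  2.    0.    0.55 -1.86]
-2.5 [-0.15  0.59  2.   -0.    0.55 -2.36]
-2.0 None
-1.5 None
-1.0 [-0.15  0.59  2.   -0.    0.55  2.42]
-0.5 [-0.15  0.59  2.   -0.    0.55  1.92]
0.0 [-0.15  0.59  2.   -0.    0.55  1.42]
0.5 [-0.15  0.59  2.   -0.    0.55  0.92]
1.0 [-0.15  0.59  2.   -0.    0.55  0.42]
1.5 [-0.15  0.59  2.   -0.    0.55 -0.08]
2.0 [-0.15  0.59  2.   -0.    0.55 -0.58]
2.5 [-0.15  0.59  2.    0.    0.55 -1.08]
3.0 [-0.15  0.59  2.    0.    0.55 -1.58]
```

Run:
```python
from h import *
manip.movep([.52,.03,.30],[PI,0,PI])
im,P=snap("wrist","pics/w1.png"); print(P[0][0,0])
for l in ["zone","dial_grip","pot_rim"]: print(l,fnd(l,"wrist"))
print(sense()["clock"])
```

```text
384.7370967918165
zone []
dial_grip [(0.96, [0.4442, 0.0503, 0.0739])]
pot_rim [(0.64, [0.6414, 0.0058, 0.1572])]
3.5833
```

View pics/w1.png

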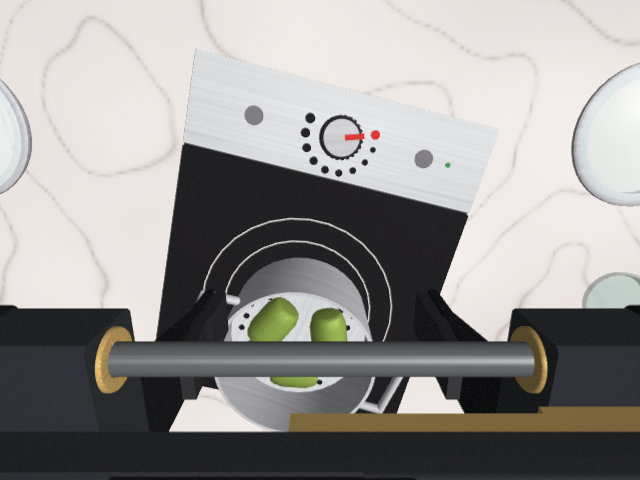

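The wrist view shows the dial centre at (341,137). Its red pointer is on the red mark at (375,135), so it stands at level 0. The pot is at about (295,350) with its handles diagonal. Next I'll refine the dial position from the pixels and turn it 120° clockwise.

Run:
```python
from h import *
P=load("pics/w1.png")
d=pix((341,137),.086,P); r=pix((375,135),.06,P); a,b=pix((346,138),.086,P),pix((363,136),.086,P)
print(d,r,np.hypot(*(r-d)[:2]), [np.degrees(np.arctan2(*(v)[1::-1])) for v in (r-d,b-a)])
x,y=d[0],d[1]
if abs(x-.446)<.006 and abs(y-.048)<.006:
    Y0=3.0
    manip.movep([x,y,.14],[PI,0,Y0])
    t=manip.line_to([x,y,.078],vel=.08,contact_N=12); print("touch",t,sense()["eef_pos"])
    manip.close_gripper(squeeze=30); s=sense(); print(s["finger_gap"],s["grip_force"],s["force"],s["clock"])
    for k in range(1,6):
        manip.movep([x,y,.078],[PI,0,Y0-k*np.radians(24)]); s=sense(); print(np.round(s["torque"],2),np.round(s["force"],1),s["tcp_rot"][2])
    manip.ungrasp(); manip.line_to([x,y,.16]); 
    manip.movep([.52,.03,.30],[PI,0,PI])
    im,_=snap("wrist","pics/w2.png"); cv2.imwrite("pics/w2c.png",cv2.resize(im[90:200,260:430,::-1],None,fx=3,fy=3)); print(sense()["clock"])
```

```text
[0.44524205 0.04836165 0.086     ] [0.44369182 0.08253064 0.06      ] 0.03420413524166029 [np.float64(92.59770503554745), np.float64(96.58280785754364)]
touch False [0.44569902 0.04828207 0.07834026]
0.4545469270487851 29.995758701115847 [0.67816532 4.86507974 0.11994475] 6.1
[ 0.79 -0.13 -0.07] [0.8 4.9 0.1] 2.5799012402728705
[ 0.86 -0.07  0.02] [1.4 6.8 1.5] 2.1608755096451784
[ 0.87 -0.05 -0.01] [1.4 6.1 0.9] 1.7419130939938858
[ 1.    0.   -0.02] [2.1 7.1 1.2] 1.322973865183386
[ 1.02  0.02 -0.03] [0.9 5.9 0.3] 0.9041181402122065
12.2417
```

View pics/w2c.png

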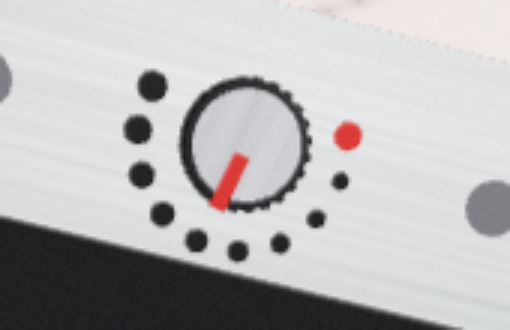

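The crop shows the pointer aimed at the fifth dot clockwise from red, (197,240), so the dial is at level 5. Next come near views of the pot and both lids.

Run:
```python
from h import *
manip.movep([.71,.006,.36],[PI,0,PI]); a,P=snap("wrist","pics/p3.png"); print(fnd("pot_rim","wrist"),proj([.64,.006,.155],P))
manip.movep([.53,.383,.30],[PI,0,PI]); b,Q=snap("wrist","pics/l3.png"); print(fnd("lid_a_knob","wrist"),proj([.45,.383,.046],Q),sense()["clock"])
cv2.imwrite("pics/c3.png",np.vstack([a[:300,120:520,::-1],b[:300,120:520,::-1]]))
```

```text
[(0.87, [0.6393, 0.0092, 0.1579])] [321.10079231 144.72949377]
[(0.63, [0.4426, 0.3838, 0.0454])] [322.28614609 129.32833362] 14.8167
```

View pics/c3.png

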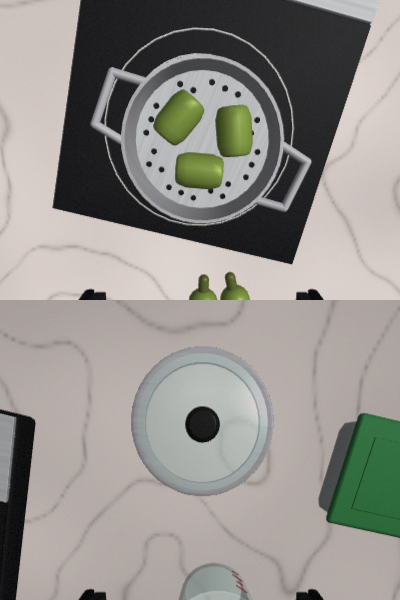

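In the upper crop the pot's rim spans x 120–284 and y 54–222. In the lower crop the left lid's knob top is at (202,124), which is full-frame (322,124).

Run:
```python
from h import *
from scipy.optimize import least_squares
def ext(c,r,z,P):
    t=np.linspace(0,2*PI,180); q=np.array([proj([c[0]+r*np.cos(a),c[1]+r*np.sin(a),z],P) for a in t])
    return np.array([*q.min(0),*q.max(0)])
def fit(e,r,z,P,x0): s=least_squares(lambda c:ext(c[:2],c[2],z,P)-e,[*x0,r]); return s.x,s.fun
P=load("pics/p3.png"); Q=load("pics/l3.png")
print("pot",fit([240,54,404,222],.072,.155,P,[.64,.006]))
print("zone",pix((319,126),.06,P))
k=pix((322,124),.058,Q); print("knob",k)
# also detect knob blob
im=cv2.imread("pics/l3.png"); g=(im.max(2)[80:180,270:380]<60).astype(np.uint8)
n,_,st,ce=cv2.connectedComponentsWithStats(g); i=1+np.argmax(st[1:,4]); print(ce[i]+[270,80],st[i]);
```

```text
pot (array([0.63866452, 0.00677416, 0.07188189]), array([ 0.5520918 , -0.50085792, -0.55074057,  0.5657188 ]))
zone [0.62281543 0.00365737 0.06      ]
knob [0.44511134 0.38268988 0.058     ]
[322.13010753 124.03763441] [ 36  27  34  35 930]
```

Run:
```python
from h import *
x,y=.4451,.3827
manip.movep([x,y,.12],[PI,0,PI])
print(manip.line_to([x,y,.043],vel=.08,contact_N=10))
manip.close_gripper(squeeze=30); s=sense(); print(s["finger_gap"],s["grip_force"],s["eef_pos"],s["force"])
manip.line_to([x,y,.27],vel=.2); s=sense(); print("lift",s["finger_gap"],s["force"])
manip.movep([.6387,.0068,.25],[PI,0,PI])
manip.line_to([.6387,.0068,.205],vel=.1); print(sense()["force"])
print(manip.line_to([.6387,.0068,.188],vel=.02,contact_N=5)); s=sense(); print(s["eef_pos"],s["force"],s["torque"],s["finger_gap"],s["clock"])
```

```text
False
0.3805322741464922 29.999944204464555 [0.44514802 0.38283612 0.0429998 ] [-0.36681298  1.01188556 -0.2959539 ]
lift 0.3774455092535398 [-0.42488347  0.23324782 -3.71132633]
[-0.27074593  0.67831244 -3.31664186]
True
[0.6384685  0.0067732  0.18995644] [-0.40627342 -0.09388868  5.72334525] [ 0.01408156 -0.0060057  -0.04413444] 0.37895543187508535 21.825
```

The lid stopped at 0.190 m, exactly the "home" height (the other lid would stop at 0.198). I'll release it and check.

Run:
```python
from h import *
manip.ungrasp(); manip.sleep(.3); print(sense()["eef_pos"],sense()["force"])
manip.line_to([.6385,.0068,.28],vel=.15)
manip.movep([.71,.006,.36],[PI,0,PI]); a,P=snap("wrist","pics/p4.png"); print(fnd("lid_a_knob","wrist"),fnd("pot_rim","wrist"))
im=cv2.cvtColor(a,cv2.COLOR_RGB2BGR); print(proj([.6387,.0068,.205],P))
manip.movep([.40,.25,.35],[PI,0,PI]); b,_=snap("side","pics/s4.png"); print(fnd("lid_a_knob","side"),fnd("pot_rim","side"),sense()["clock"])
cv2.imwrite("pics/c4.png",np.vstack([a[:300,120:520,::-1],cv2.resize(b[180:300,270:430,::-1],None,fx=2.5,fy=2.5)]))
```

```text
[0.63698914 0.00708234 0.18816883] [ 0.2831201  -0.36684294  0.00549404]
[(0.58, [0.6366, 0.008, 0.195])] []
[322.40007307 144.13346157]
[(0.74, [0.637, 0.0077, 0.1923]), (0.23, [0.6671, -0.4178, 0.0022])] [(0.71, [0.6401, 0.0102, 0.1557])] 26.2667
```

View pics/c4.png

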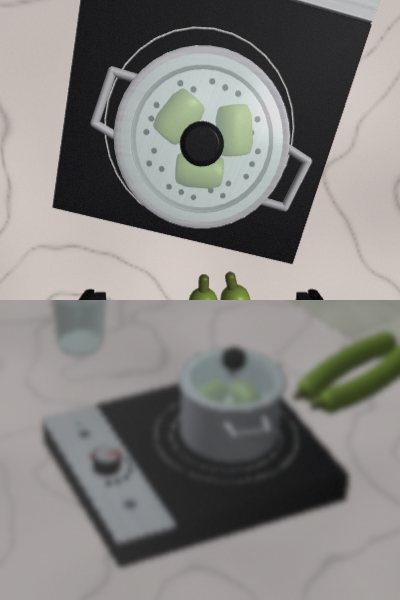

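The lid sits concentric on the pot, with its knob top at full-frame (322,144) where the home pose predicts it. In the side view it lies level. One quick numeric check on the plate outline, then I'll hand in.

Run:
```python
from h import *
from scipy.optimize import least_squares
P=load("pics/p4.png"); t=np.linspace(0,2*PI,180)
def ext(c):
    q=np.array([proj([c[0]+.077*np.cos(a),c[1]+.077*np.sin(a),c[2]],P) for a in t]); return np.array([*q.min(0),*q.max(0)])
s=least_squares(lambda c:ext(c)-[234,45,410,229],[.639,.007,.157],x_scale=.01); print("plate",s.x,s.fun)
k=pix((322,144),.205,P); print("knob",k)
if np.hypot(*(k[:2]-[.6387,.0068]))<.004:
    print(manip.close_job(), sense()["clock"])
```

```text
plate [0.63909569 0.00658287 0.15834649] [-0.31425231  0.28415527  0.31414637 -0.32423549]
knob [0.63860269 0.00649684 0.205     ]
the job is handed in; nothing more can be done
the job is handed in; nothing more can be done
```

The job is handed in, though no verdict came back. The left-hand lid fits and sits home on the pot, centred to within about 1 mm by my camera measurement. The other lid was never touched and still lies flat on the counter, and the dial rests at level 5.

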